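# Wind the worm-drive book press down onto a notebook

## Robot

A 6-joint arm with a two-finger parallel gripper is mounted at the origin on the work surface. World frame = base frame: x ahead of the robot, y to its left, z up, the work surface at z = 0. Lengths are in mm, angles in rad, forces in N, time in s.
With the tool pointing down it reaches from about 300 to 775 mm from the base axis. Payload 14.6 kg.
Tool frame: the origin (TCP) lies midway between the tips of the shut fingers; the grasp point (between the pads) lies 19 mm behind it; z points along the fingers, y is the direction in which the jaws open and shut (so a half turn about z gives the same grasp; the last joint's range is limited). The gripper opens to 94 mm and grips with 3 to 60 N. Pads are 16 mm wide; open, the fingers measure 119 mm over their backs; the gripper's body (75 mm by 177 mm) begins 78 mm behind the grasp point.
Start: joints at [1.163, 0.3, 1.521, -0, 1.321, -0.067], TCP at [183.83, 518.359, 205.446] pointing down, gripper open.
Joint ranges: [-3.03, 3.03], [-0.79, 2.21], [0.23, 2.52], [-1.04, 4.18], [0, 3.07], [-2.55, 2.55]. Speed limits (rad/s): [2.22, 2.22, 2.57, 3.14, 3.14, 3.14].

## Interface

Orientations are given as [roll, pitch, yaw] about the fixed x, y, z axes, in that order (R = Rz(yaw) Ry(pitch) Rx(roll)).
In Python, from cell import manip, camera gives the robot as it stands. The module is installed in compiled form; this text tells all that it offers.
- The arm moves only by the tool jog_arm, never from a script. Its argument "commands" is a list of rows, each a list of 7 numbers: the shift along the world's x, y, z in units of 1 m (1.0 is 1 m), then the turn, a rotation vector about the world's x, y, z in units of 120 degrees (1.0 is 120 degrees), then the opening, from 0 (shut) to 1 (fully open). In form: [[x, y, z, ax, ay, az, grip], ...]. A call has exactly 10 rows; each row is the pose to reach, as a shift and turn from the pose commanded when the call began; what a row does not reach only later rows make up. A row lasts 1/8 s, in which the tool goes at most 62.5 mm and 10.7 degrees, less where a joint would pass 70% of its speed; a pose out of reach is approached as far as the arm can. A call with a number of a shift or a turn outside -1 to 1 is refused whole. A call with a gripper value outside its range is refused whole. The fingers move at their own pace and stop on an object; "grip_force" is the grip in N (left out, the last holds). Time passes only in rows, so rows that repeat a pose let the fingers close, or fill a call up. It gives the time, the measured TCP pose, the force and the opening at its end, in the units of the state.
- manip.read_state(): the state, without advancing time (a new reading comes with each control period).
- camera(name): name is "side" or "top" or "wrist"; returns a dict with "pixels" (400x640x3 uint8, blue, green, red), "vertical_fov" (degrees; the focal length in pixels is half the picture's height over the tangent of half this angle, whatever the lens; pixels are square), "cx", "cy" (the principal point, pixels), "k1" (the pictures are not rectified: a ray, as slopes to the right and down, at radius r is drawn at 1 + k1 r^2 times it, then the intrinsics apply), "rvec" (rotation vector, rad) and "tvec" (3), from world to camera coordinates, as OpenCV has them. Camera axes: x right, y down, z forward; pixel columns grow to the right and rows downward; lengths in mm; the calibration is good to about 2 mm. A picture is of the moment at which its call begins. There is no depth.
- manip.sign_off(): hands the job in, once; it reports no verdict.
The state is a dict: "clock": time; "joints": joint angles; "qd": joint speeds; "effort": joint torques, N m; "eef_pos": TCP position; "eef_rot": TCP orientation; "wrist_force": force on the tool from outside, world axes, zero at the start; "moment": the same for the moment, N m; "finger_gap": finger opening in mm.
Only numpy, scipy, OpenCV 4.12 (cv2) and the standard library are available. Lean on these libraries where they do the work, as an engineer would, in place of code of your own. Each camera call takes 0.05 s, during which the arm holds its last target.

## Task

Push the notebook fully home so that its whole spine is flush against the back fence of the desk press, then wind the crank clockwise, turn after turn, until the pressing bar grips the notebook firmly: stop as soon as the crank has clearly stiffened, and do not crush the notebook. Then let go of the crank and leave everything else on the desk where it is.

Things in the scene. Friction and masses are not known exactly. Their poses are not given: they have to be found in the camera images.
- press: Fixed grey desk press, base plate 240 x 200 mm, gearbox with the crank on its top at the +y side. Origin: on the desk under the pressing bar's touch-down line; x points to the back of the press (push direction), y to the crank side, z up. The crank's axis stands at x 70, y 138 mm. Yaw differs from run to run.
- fence (a point): Middle of the foot of the back fence's front face, at the level of the bed's top. Bed: aluminium plate 140 mm wide reaching 97 mm forward of this point, top 55 to 70 mm over the desk (differs from run to run). Fence: upright plate 140 mm wide, 18 mm high over the bed. Axes as the press.
- notebook: Green hardcover notebook, 105 mm deep (x) x 148 mm wide (y) x 22 mm thick, 0.35 kg, loose, flat on the bed, overhanging the bed's front. Origin: centre of its underside; its x points from its free front edge (at -52.5 mm) to its spine (at +52.5 mm). Starts 15 to 32 mm short of the fence, up to 0.08 rad askew. When home its front still overhangs by 8 mm. Slides with 2 to 5 N; push with less than 25 N.
- spine_left (a point): Point at the foot of the notebook's spine face (level of its underside), 70 mm to +y of its middle. Notebook axes.
- spine_right (a point): Point at the foot of the notebook's spine face (level of its underside), 70 mm to -y of its middle. Notebook axes.
- platen: The swinging frame: two flat side bars 110 mm long; across their ends the sprung round pressing bar, 16 mm thick, its axis 0 to 6 mm below the side bars' centre line (set differently each run). Origin on the hinge, 110 mm behind the press origin, 92.5 mm up. At crank 0 the side bars stand 0.36 rad above level; they sink 0.0167 rad per rad of crank: 11 mm at the bar a turn, 2 to 4 turns in all.
- crank (a joint): Turn of the crank in rad; grows clockwise seen from above, which lowers the bar. Starts between 0 and 4; turns to spare (up to 40). Once the bar bears on the notebook, every 10 N on it adds about 0.5 N of drag at the handle; 10 N more takes about 0.06 rad of crank. A firm grip is 40 to 110 N, that is 2 to 6 N more drag than idle.
- crank_axis (a point): Point on the upright crank axis at the height of the top of the crank's flat arm (146 mm over the desk). The handle goes round it at a radius of 35 mm.
- handle: Black upright round handle on the end of the crank, 16 mm in diameter, origin at its foot on its axis; 46 mm high, all clear of the crank's flat arm below it. It spins freely on its pin, so it can be held without turning the hand; hold it tightly. Nothing else on the press rises above its foot, save the crank's hub by 4 mm.
- handle_mid (a point): On the handle's axis, 25 mm above its foot: where to hold it. Idle drag of the drive along the circle: about 7 N here while turning, less (2 to 4 N) when read at a standstill. The drive holds itself when let go.
- pen_cup: Bystander: green cup with pens, 72 mm wide, 150 mm tall, beside the press. Do not disturb.
- eraser: Bystander: eraser 45 x 20 x 12 mm. Do not disturb.
- highlighter: Bystander: flat highlighter pen, about 130 mm long. Do not disturb.
- note_pad: Bystander: pad of sticky notes 76 x 76 x 14 mm. Do not disturb.

How it is judged:
By the outcome, as a careful person would: the job done as asked, in the order asked, and still so for the second after the job is handed in, with the robot touching nothing.
It also fails if it takes over 72 s, if anything falls off the work surface, if the arm or the gripper's body presses on something with over 40 N, if the wrist force passes 120 N, or if a joint passes its speed limit or range.

## Working session

There is one attempt and no reset: what is moved stays moved. The work goes in short steps, Python scripts to look and compute and a tool call to move; the robot and the scene stay as the last step left them, time stands still between calls to the robot, and variables do not carry over. Pictures are saved under pics/ and viewed, and the job is handed in when it is done.

Besides the shell and the picture viewer there is one more tool, called after "Call:" as name(argument=value, ...), one argument or row to a line, values as JSON. jog_arm: Moves the arm, as the interface text tells. Its arguments: {"type":"object","properties":{"commands":{"type":"array","items":{"type":"array","items":{"type":"number"}}},"grip_force":{"type":"number"}},"required":["commands"]}

```bash
mkdir -p pics; cat > h.py <<'E'
import numpy as np, cv2, json
from cell import manip, camera
def cam(n):
    c=camera(n); f=200/np.tan(np.radians(c["vertical_fov"])/2)
    c["f"]=f; c["R"]=cv2.Rodrigues(np.array(c["rvec"],float))[0]; c["t"]=np.array(c["tvec"],float).ravel()
    c["C"]=-c["R"].T@c["t"]; return c
def ray(c,u,v):
    x=(u-c["cx"])/c["f"]; y=(v-c["cy"])/c["f"]; a,b=x,y
    for _ in range(30):
        s=1+c["k1"]*(a*a+b*b); a,b=x/s,y/s
    d=c["R"].T@np.array([a,b,1.]); return d/np.linalg.norm(d)
def onz(c,u,v,z):
    d=ray(c,u,v); return c["C"]+d*(z-c["C"][2])/d[2]
def proj(c,p):
    q=c["R"]@np.array(p,float)+c["t"]; a,b=q[0]/q[2],q[1]/q[2]; s=1+c["k1"]*(a*a+b*b)
    return np.array([c["cx"]+c["f"]*a*s,c["cy"]+c["f"]*b*s])
def tri(c1,p1,c2,p2):
    d1,d2=ray(c1,*p1),ray(c2,*p2)
    s=np.linalg.lstsq(np.stack([d1,-d2],1),c2["C"]-c1["C"],rcond=None)[0]
    a,b=c1["C"]+s[0]*d1,c2["C"]+s[1]*d2
    return (a+b)/2,np.linalg.norm(a-b)
def save(c,n): cv2.imwrite(f"pics/{n}.png",c["pixels"])
E
python3 - <<'E'
from h import *
for n in("side","top","wrist"):
    c=cam(n); save(c,n+"0"); print(n,c["f"],c["cx"],c["cy"],c["k1"],c["C"].round(0))
    import pickle; pickle.dump(c,open(f"{n}0.pkl","wb"))
print(manip.read_state())
E
```

```text
side 467.3310753922028 319.7394646571657 197.46152244218547 -0.09434131064152183 [ 436. -780.  667.]
top 379.93668734688316 321.45523118602927 199.44698610728028 0.015323568168755271 [505.   3. 886.]
wrist 311.18465310256255 313.65639835026076 201.08320604589056 -0.04879385454208301 [118. 541. 384.]
{'clock': 0.15, 'joints': array([ 1.16340654e+00,  3.00325072e-01,  1.52141153e+00, -1.74639337e-05,
        1.32069222e+00, -6.66155424e-02]), 'qd': array([-2.43642350e-04, -3.63702292e-03, -2.39708169e-03, -2.53700292e-04,
        5.79527348e-05, -2.35838088e-03]), 'effort': array([-1.53429908e-03, -5.31962156e+01, -3.52818775e+01,  7.07990024e-02,
        2.35963007e-02, -9.46692512e-05]), 'eef_pos': array([183.75990722, 518.19479563, 205.03815809]), 'eef_rot': array([-3.14075721e+00, -3.87812437e-05,  2.80082273e+00]), 'wrist_force': array([0.22632554, 0.91602958, 0.42192332]), 'moment': array([-0.02872761, -0.01234755, -0.05020509]), 'finger_gap': 93.63714644059918}
```

View pics/side0.png

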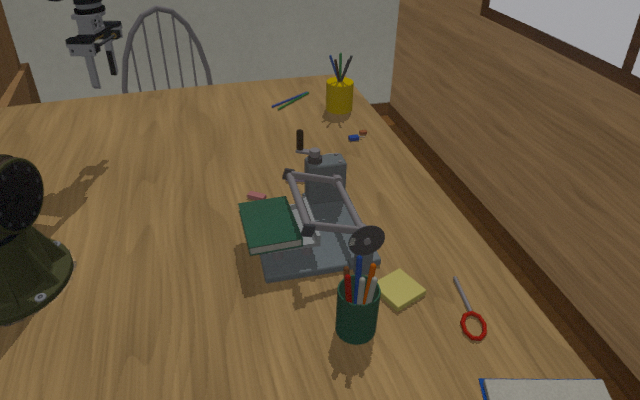

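View pics/top0.png

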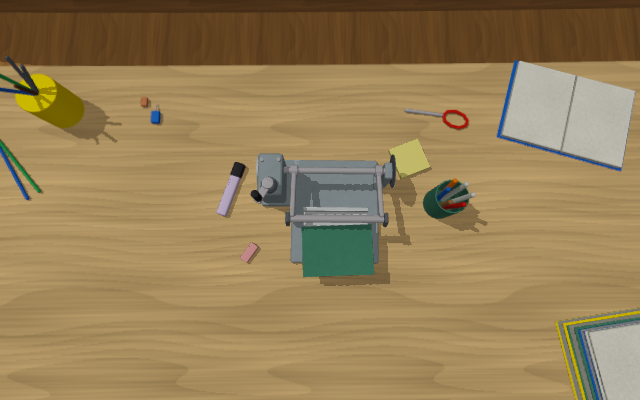

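View pics/wrist0.png

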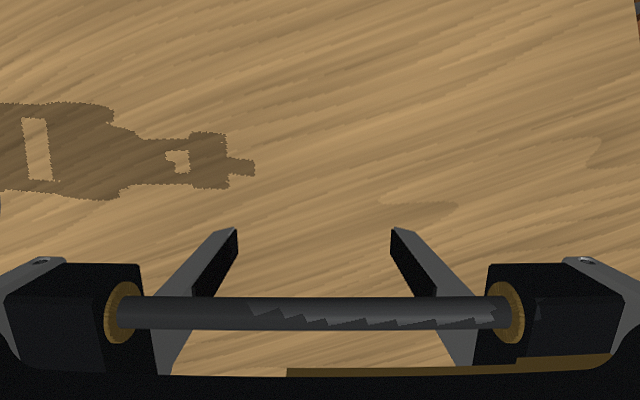

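The side view shows the press at about (320,220), with the notebook at (270,225) and the handle at (300,138). In the top view the notebook is at (338,250), the handle near (258,195), the cup at (446,200), the eraser at (250,253) and the highlighter at (231,190). Next I'll zoom in.

```bash
python3 - <<'E'
import cv2
a=cv2.imread("pics/top0.png")[140:290,225:425]; cv2.imwrite("pics/topz.png",cv2.resize(a,None,fx=4,fy=4,interpolation=cv2.INTER_CUBIC))
a=cv2.imread("pics/side0.png")[120:290,230:390]; cv2.imwrite("pics/sidez.png",cv2.resize(a,None,fx=3.5,fy=3.5,interpolation=cv2.INTER_CUBIC))
E
```

```text
(no output)
```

View pics/topz.png

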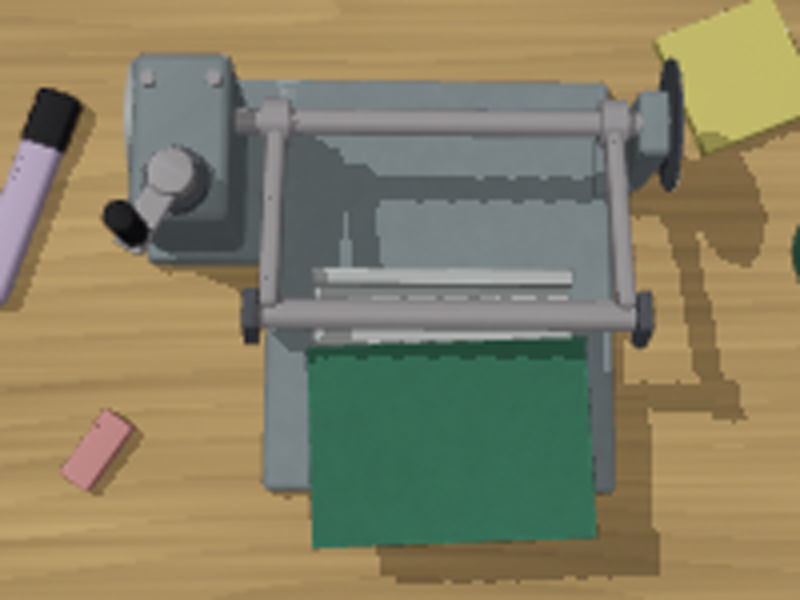

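View pics/sidez.png

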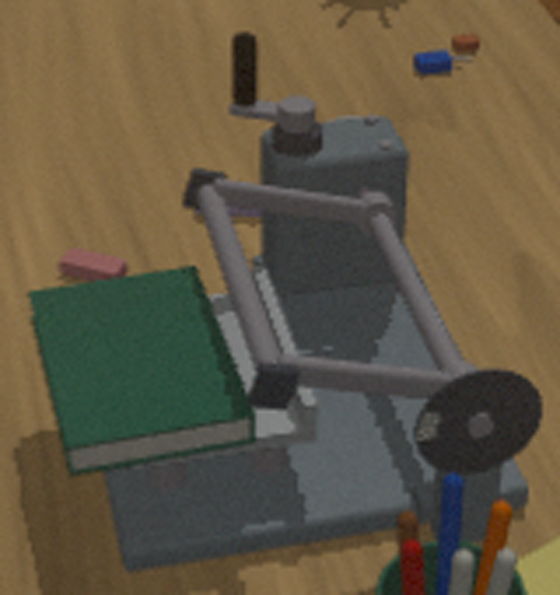

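```bash
cat > m1.py <<'E'
from h import *
import pickle
T,S=[pickle.load(open(f"{n}0.pkl","rb")) for n in("top","side")]
zt=lambda x,y:((x+.5)/4+225-.5,(y+.5)/4+140-.5)
zs=lambda x,y:((x+.5)/3.5+230-.5,(y+.5)/3.5+120-.5)
def green(c,box):
    x0,y0,x1,y1=box; I=c["pixels"]; hsv=cv2.cvtColor(I,cv2.COLOR_BGR2HSV)
    m=cv2.inRange(hsv,(65,80,30),(90,255,255)); k=np.zeros_like(m); k[y0:y1,x0:x1]=m[y0:y1,x0:x1]
    cs=max(cv2.findContours(k,cv2.RETR_EXTERNAL,cv2.CHAIN_APPROX_NONE)[0],key=cv2.contourArea)
    ap=cv2.approxPolyDP(cv2.convexHull(cs),4,True)[:,0]
    return cs[:,0],ap
for c,b in((T,(290,215,390,290)),(S,(230,190,310,260))):
    cs,ap=green(c,b); print(ap.tolist())
names=["FL","FR","SR","SL"]
tp=[zt(314,548),zt(596,538),zt(584,338),zt(308,348)]
sp=[zs(30,292),zs(72,450),zs(252,420),zs(195,268)]
for n,a,b in zip(names,tp,sp): print(n,np.round(a,1),np.round(b,1),[np.round(x,1) for x in tri(T,a,S,b)])
print("handle top",tri(T,zt(122,212),S,zs(245,36)))
print("handle foot",tri(T,zt(135,245),S,zs(243,105)))
print("hub top",tri(T,zt(172,170),S,zs(297,105)))
for n,p in dict(BFL=(265,490),BFR=(612,491),BBR=(604,84)).items(): print(n,onz(T,*zt(*p),12))
for n,p in dict(fenceL=(316,270),fenceR=(572,270)).items(): print(n,onz(T,*zt(*p),80))
for n,p in dict(barL=(262,310),barR=(632,318),hingL=(275,118),hingR=(616,120)).items(): print(n,onz(T,*zt(*p),125 if n[0]=='b' else 92))
E
python3 m1.py
```

```text
[[370, 224], [373, 273], [303, 276], [302, 227]]
[[284, 197], [301, 238], [249, 247], [239, 204]]
FL [303.1 276.6] [238.2 203.1] [array([479.5,  38.6,  82.4]), np.float64(1.5)]
FR [373.6 274.1] [250.2 248.2] [array([ 483.7, -108.1,   79.8]), np.float64(2.9)]
SR [370.6 224.1] [301.6 239.6] [array([ 586.2, -105.2,   78. ]), np.float64(1.6)]
SL [301.6 226.6] [285.4 196.2] [array([582.9,  41.7,  80.7]), np.float64(0.3)]
handle top (array([635.0002311 , 122.05031468, 195.31245552]), np.float64(0.8271342326285561))
handle foot (array([630.67689959, 123.74451415, 144.78162997]), np.float64(4.665868919538516))
hub top (array([664.52066306, 105.43992852, 150.82452564]), np.float64(0.3955745245170048))
BFL [508.93919129  69.51393808  12.        ]
BFR [ 506.47339875 -127.2856131    12.        ]
BBR [ 744.73813232 -130.79436036   12.        ]
fenceL [624.64009167  37.43766414  80.        ]
fenceR [623.34978398 -99.8044406   80.        ]
barL [597.83766097  62.73895574 125.        ]
barR [ 592.02427557 -123.54265591  125.        ]
hingL [705.55935293  58.75864356  92.        ]
hingR [ 702.76861737 -124.34748183   92.        ]
```

```bash
cat >> m1.py <<'E'
print('---')
for y in (268,278,284,288): print(y,onz(T,*zt(316,y),76)[:2],onz(T,*zt(572,y),76)[:2])
for n,p in dict(fL=(316,276),fR=(572,276)).items(): print(n)
o=np.array([592.8,-31.8]); yw=-.012; R=np.array([[np.cos(yw),-np.sin(yw)],[np.sin(yw),np.cos(yw)]])
print("axis",o+R@[70,138])
h=[("eraser",(250,253)),("hl top",(239,164)),("hl bot",(222,214)),("cup",(446,200)),("pad",(409,160))]
for n,p in h: print(n,onz(T,*p,10)[:2].round())
a=T["pixels"][190:250,290:390]; cv2.imwrite("pics/tz2.png",cv2.resize(a,None,fx=8,fy=8,interpolation=cv2.INTER_NEAREST))
E
python3 m1.py | sed -n '/---/,$p'
```

```text
---
268 [626.32423456  37.60737929] [ 625.02757943 -100.34646344]
278 [620.88336447  37.61833916] [ 619.58643445 -100.18206725]
284 [617.62466125  37.62487894] [ 616.32756923 -100.08354219]
288 [615.45461442  37.62922376] [ 614.15741561 -100.01790574]
fL
fR
axis [664.45092032 105.35008428]
eraser [530. 163.]
hl top [740. 193.]
hl bot [621. 230.]
cup [ 649. -292.]
pad [ 746. -211.]
```

View pics/tz2.png

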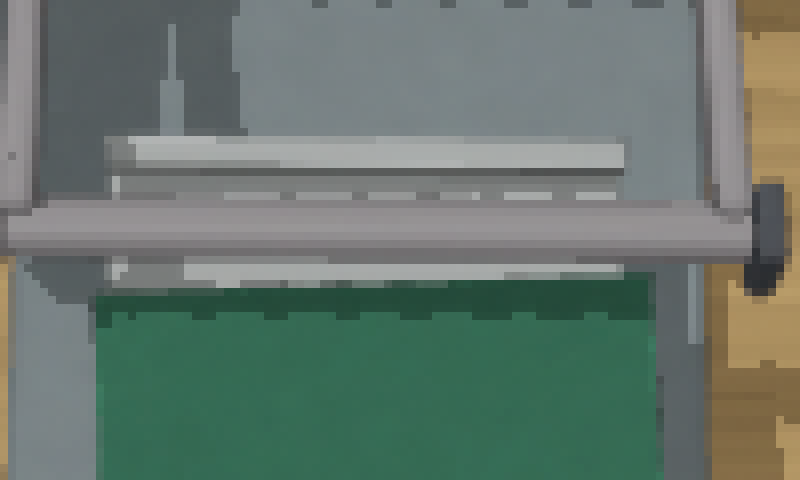

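Call:
jog_arm(
  commands=[
    [0.027,-0.05,0,0,0,0.02,1],
    [0.055,-0.11,0,0,0,0.05,1],
    [0.085,-0.17,0,0,0,0.08,1],
    [0.115,-0.23,0,0,0,0.1,1],
    [0.145,-0.29,0,0,0,0.12,1],
    [0.175,-0.35,0,0,0,0.14,1],
    [0.205,-0.41,0,0,0,0.157,1],
    [0.235,-0.47,0,0,0,0.157,1],
    [0.265,-0.53,0,0,0,0.157,1],
    [0.271,-0.55,0,0,0,0.157,1],
  ],
)

```text
clock: 1.4
eef_pos: [455.4, -33.8, 205.4]
eef_rot: [3.142, 0.0, 3.129]
wrist_force: [0.4, 1.4, 0.9]
finger_gap: 93.7
```

Call:
jog_arm(
  commands=[
    [0,0.002,-0.04,0,0,0,1],
    [0,0.002,-0.09,0,0,0,1],
    [0,0.002,-0.13,0,0,0,1],
    [0,0.002,-0.145,0,0,0,1],
    [0.005,0.002,-0.145,0,0,0,1],
    [0.01,0.002,-0.145,0,0,0,1],
    [0.015,0.002,-0.145,0,0,0,1],
    [0.02,0.002,-0.145,0,0,0,1],
    [0.024,0.002,-0.145,0,0,0,1],
    [0.028,0.002,-0.145,0,0,0,1],
  ],
)

```text
clock: 2.65
eef_pos: [482.8, -29.6, 60.8]
eef_rot: [-3.141, -0.001, 3.13]
wrist_force: [-6.5, 0.9, 6.2]
finger_gap: 93.9
```

```bash
python3 - <<'E'
from h import *
c=cam("top");save(c,"top1")
a=c["pixels"][140:290,225:425]; cv2.imwrite("pics/top1z.png",cv2.resize(a,None,fx=4,fy=4,interpolation=cv2.INTER_CUBIC))
s=cam("side"); a=s["pixels"][120:290,200:390]; cv2.imwrite("pics/side1z.png",cv2.resize(a,None,fx=3.5,fy=3.5,interpolation=cv2.INTER_CUBIC))
print(manip.read_state()["wrist_force"])
E
```

```text
[ 0.71403846  0.55765783 -0.18645189]
```

View pics/top1z.png

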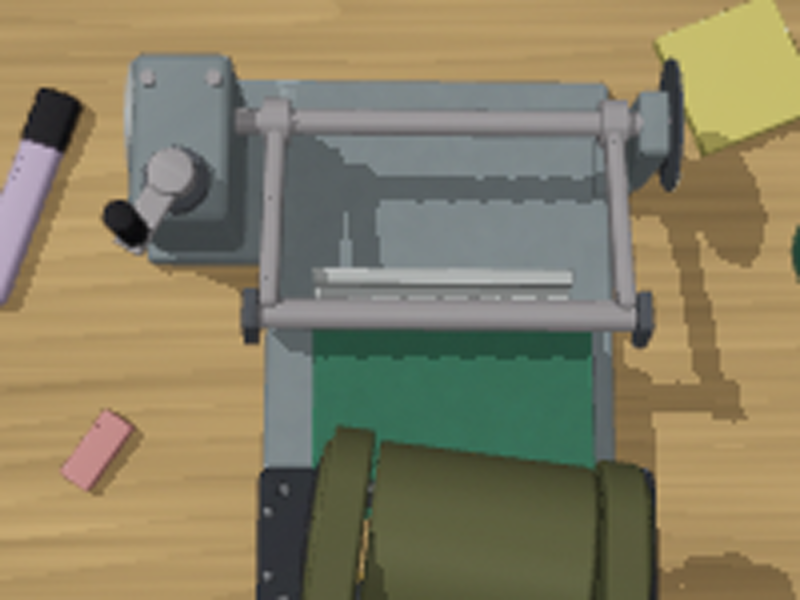

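View pics/side1z.png

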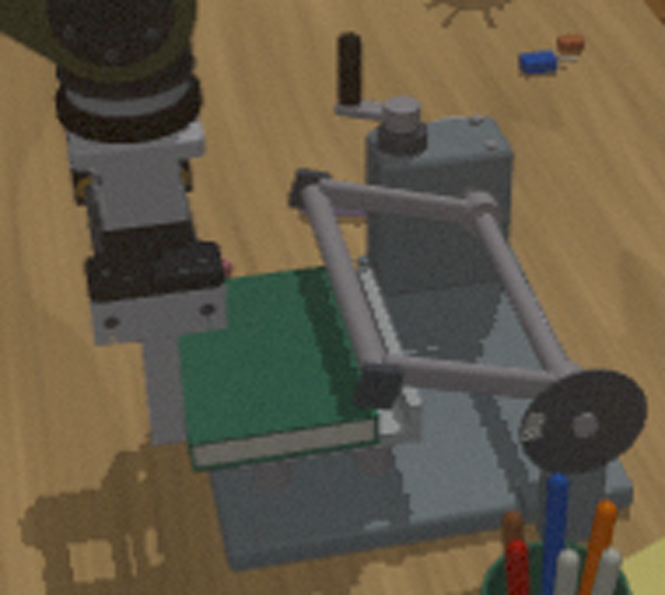

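The notebook has slid and squared up. Its front edge is at about x=491, so it is roughly 20 mm from home at 511. Pushing on.

Call:
jog_arm(
  commands=[
    [0.002,0,0,0,0,0,1],
    [0.004,0,0,0,0,0,1],
    [0.006,0,0,0,0,0,1],
    [0.008,0,0,0,0,0,1],
    [0.01,0,0,0,0,0,1],
    [0.012,0,0,0,0,0,1],
    [0.013,0,0,0,0,0,1],
    [0.014,0,0,0,0,0,1],
    [0.015,0,0,0,0,0,1],
    [0.016,0,0,0,0,0,1],
  ],
)

```text
clock: 4.0
eef_pos: [498.5, -29.7, 60.7]
eef_rot: [-3.142, -0.001, 3.13]
wrist_force: [-6.9, -0.7, 4.8]
finger_gap: 93.9
```

```bash
python3 - <<'E'
from h import *
c=cam("top")
a=c["pixels"][190:250,290:390]; cv2.imwrite("pics/top2z.png",cv2.resize(a,None,fx=8,fy=8,interpolation=cv2.INTER_NEAREST))
print(manip.read_state()["wrist_force"])
E
```

```text
[-6.60809779  0.16590893  4.79145186]
```

View pics/top2z.png

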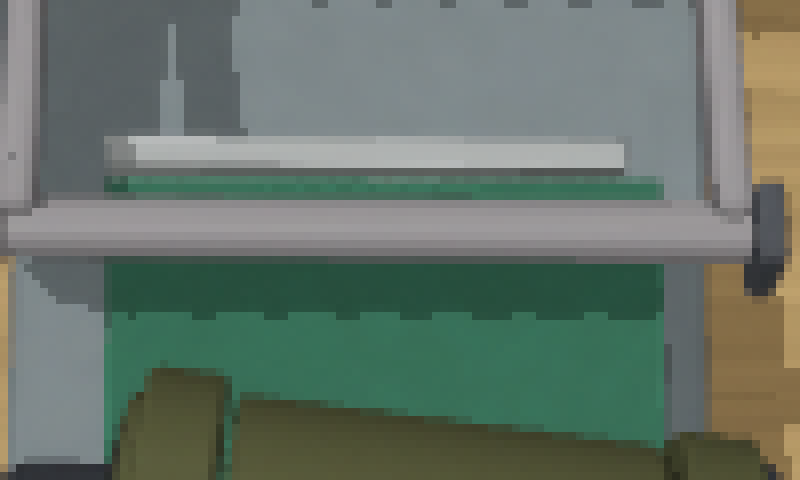

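The spine now stands about 1 px (2–3 mm) short of the fence. I'll take small steps from here.

Call:
jog_arm(
  commands=[
    [0.0005,0,0,0,0,0,1],
    [0.001,0,0,0,0,0,1],
    [0.0015,0,0,0,0,0,1],
    [0.002,0,0,0,0,0,1],
    [0.002,0,0,0,0,0,1],
    [0.0025,0,0,0,0,0,1],
    [0.0025,0,0,0,0,0,1],
    [0.003,0,0,0,0,0,1],
    [0.003,0,0,0,0,0,1],
    [0.003,0,0,0,0,0,1],
  ],
)

```text
clock: 5.3
eef_pos: [501.5, -29.7, 60.7]
eef_rot: [-3.142, -0.001, 3.13]
wrist_force: [-5.6, -0.9, 4.6]
finger_gap: 94.1
```

Call:
jog_arm(
  commands=[
    [0.0005,0,0,0,0,0,1],
    [0.0005,0,0,0,0,0,1],
    [0.001,0,0,0,0,0,1],
    [0.001,0,0,0,0,0,1],
    [0.001,0,0,0,0,0,1],
    [0.0015,0,0,0,0,0,1],
    [0.0015,0,0,0,0,0,1],
    [0.0015,0,0,0,0,0,1],
    [0.0015,0,0,0,0,0,1],
    [0.0015,0,0,0,0,0,1],
  ],
)

```text
clock: 6.55
eef_pos: [501.8, -29.6, 60.7]
eef_rot: [3.142, -0.004, 3.13]
wrist_force: [-16.8, -0.1, 14.2]
finger_gap: 93.8
```

```bash
python3 - <<'E'
from h import *
c=cam("top")
a=c["pixels"][190:250,290:390]; cv2.imwrite("pics/top3z.png",cv2.resize(a,None,fx=8,fy=8,interpolation=cv2.INTER_NEAREST))
s=manip.read_state();print(s["wrist_force"],s["moment"])
E
```

```text
[-17.21957172   0.35954237  14.15505585] [-0.08239418  2.92671564 -0.09775416]
```

View pics/top3z.png

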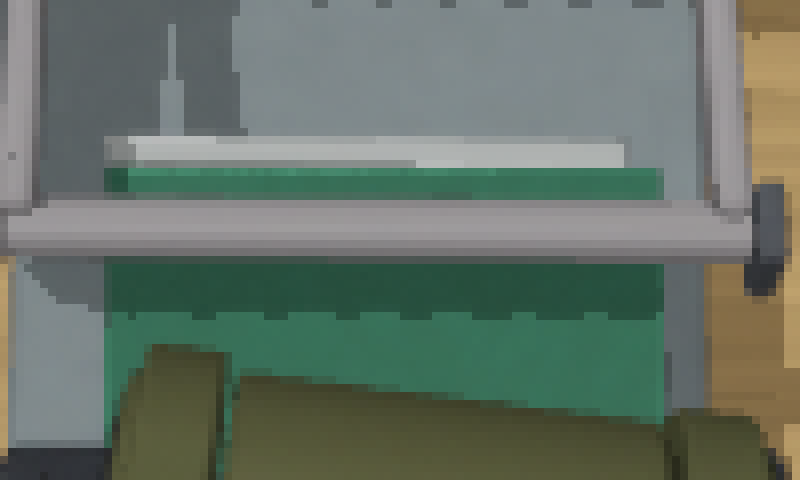

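Call:
jog_arm(
  commands=[
    [0,0,0,0,0,0.005,1],
    [0,0,0,0,0,0.01,1],
    [0,0,0,0,0,0.01,1],
    [0,0,0,0,0,0.005,1],
    [0,0,0,0,0,0,1],
    [0,0,0,0,0,-0.005,1],
    [0,0,0,0,0,-0.01,1],
    [0,0,0,0,0,-0.01,1],
    [0,0,0,0,0,-0.005,1],
    [0,0,0,0,0,0,1],
  ],
)

```text
clock: 7.85
eef_pos: [501.9, -29.5, 60.5]
eef_rot: [3.141, -0.004, 3.129]
wrist_force: [-17.1, 1.6, 12.4]
finger_gap: 93.4
```

```bash
python3 - <<'E'
from h import *
c=cam("top")
a=c["pixels"][190:250,290:390]; cv2.imwrite("pics/top4z.png",cv2.resize(a,None,fx=8,fy=8,interpolation=cv2.INTER_NEAREST))
s=manip.read_state();print(s["wrist_force"],s["moment"],s["eef_pos"],s["eef_rot"])
E
```

```text
[-14.31609085   2.2944503   10.93960272] [-0.12819713  2.54710148 -0.71824525] [501.9440966  -29.45278008  60.61345835] [ 3.14120857 -0.00348971  3.12971763]
```

View pics/top4z.png

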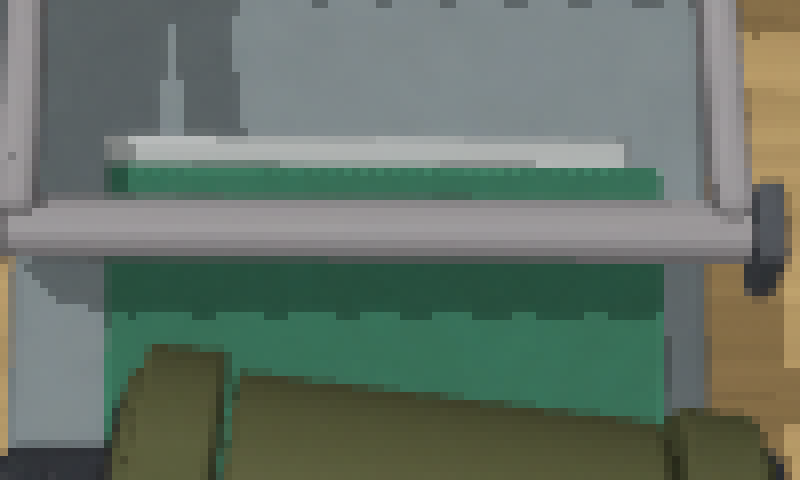

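Call:
jog_arm(
  commands=[
    [-0.001,0,0,0,0,0,1],
    [-0.003,0,0,0,0,0,1],
    [-0.01,0,0,0,0,0,1],
    [-0.03,0,0,0,0,0,1],
    [-0.05,0,0,0,0,0,1],
    [-0.06,0,0.04,0,0,0,1],
    [-0.06,0,0.1,0,0,0,1],
    [-0.06,0.05,0.155,0,0,0,1],
    [-0.04,0.11,0.155,0,0,0,1],
    [-0.03,0.16,0.155,0,0,0,1],
  ],
)

```text
clock: 9.15
eef_pos: [473.7, 132.0, 216.7]
eef_rot: [3.141, 0.003, 3.129]
wrist_force: [1.2, -0.3, -0.8]
finger_gap: 93.7
```

```bash
python3 - <<'E'
from h import *
import pickle
c=cam("top"); s=cam("side")
pickle.dump(c,open("top5.pkl","wb"));pickle.dump(s,open("side5.pkl","wb"))
a=c["pixels"][150:250,250:400]; cv2.imwrite("pics/top5z.png",cv2.resize(a,None,fx=5,fy=5,interpolation=cv2.INTER_NEAREST))
a=s["pixels"][120:290,220:390]; cv2.imwrite("pics/side5z.png",cv2.resize(a,None,fx=3.5,fy=3.5,interpolation=cv2.INTER_CUBIC))
q=manip.read_state();print(q["wrist_force"],q["eef_pos"])
E
```

```text
[ 0.54129904 -0.63904204 -0.11809564] [473.35516289 134.449477   215.4283747 ]
```

View pics/top5z.png

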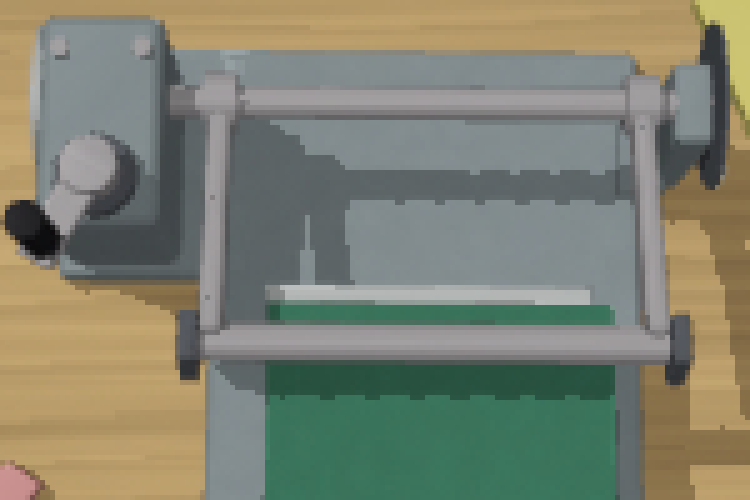

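View pics/side5z.png

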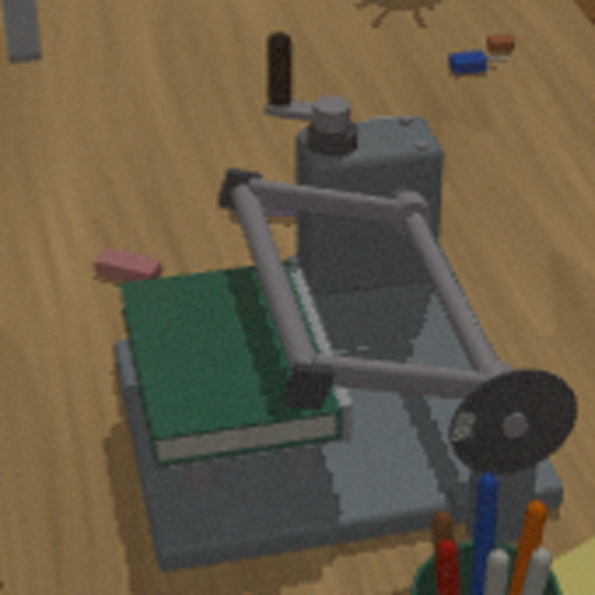

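The spine sits along the fence, with the green edge at rows 303–306 of the zoom. The crank is unmoved. Next come a sub-pixel slope check and a refined handle position.

```bash
python3 - <<'E'
from h import *
import pickle
T,S=[pickle.load(open(f"{n}5.pkl","rb")) for n in("top","side")]
I=T["pixels"].astype(float); sat=I[...,1]-I[...,2]  # G-R : green book high
up=[];bk=[]
for u in range(305,367):
    col=sat[203:214,u]; lo,hi=np.median(col[3:6]),col[-2]
    g=(col-lo)/(hi-lo)
    i=next(k for k in range(3,len(g)) if g[k]>.5); up.append((u,203+i-1+(.5-g[i-1])/(g[i]-g[i-1])))
    b=I[200:212,u].sum(1); d=np.diff(b); j=int(np.argmax(d[3:9]))+3; bk.append((u,200+j+.5))
for n,l in(("spine",up),("fence back",bk)):
    l=np.array(l); p=np.polyfit(l[:,0],l[:,1],1); r=l[:,1]-np.polyval(p,l[:,0])
    a,b=[onz(T,u,np.polyval(p,u),80 if n=="spine" else 76) for u in(306,368)]
    print(n,p,r.std(),a[:2],b[:2],"yaw",np.arctan2(-(a-b)[0],(a-b)[1]))
def dark(c,b):
    x0,y0,x1,y1=b; m=(c["pixels"].max(2)<45).astype(np.uint8); k=np.zeros_like(m);k[y0:y1,x0:x1]=m[y0:y1,x0:x1]
    n,lab,st,ce=cv2.connectedComponentsWithStats(k); i=1+np.argmax(st[1:,4]); return st[i],ce[i]
a,b=dark(T,(245,180,265,207)),dark(S,(290,122,310,155)); print(a,b); print(tri(T,a[1],S,b[1]))
for z in(169,):print(onz(T,*a[1],z),onz(S,*b[1],z))
E
```

```text
spine [5.77620869e-03 2.08464706e+02] 0.041892451002685654 [617.86766001  32.36731888] [ 615.84390997 -100.38073168] yaw -0.015243864409937271
fence back [2.05736446e-02 1.99903994e+02] 0.27746216083338604 [627.20309017  32.48723146] [ 623.16846804 -101.09855487] yaw -0.030193302277408966
(array([252, 190,  10,  11,  70], dtype=int32), array([256.51428571, 195.58571429])) (array([297, 130,   6,  20, 105], dtype=int32), array([299.61904762, 139.78095238]))
(array([634.49989677, 123.60749705, 169.98188968]), np.float64(0.1541117479004681))
[634.60009429 123.78117843 169.        ] [634.9734008  125.40496763 169.        ]
```

Call:
jog_arm(
  commands=[
    [0.03,-0.002,0,0,0,0,1],
    [0.08,-0.005,0,0,0,0,1],
    [0.125,-0.007,0,0,0,0,1],
    [0.155,-0.007,0,0,0,0,1],
    [0.161,-0.007,0,0,0,0,1],
    [0.161,-0.007,0,0,0,0,1],
    [0.161,-0.007,-0.02,0,0,0,1],
    [0.161,-0.007,-0.045,0,0,0,1],
    [0.161,-0.007,-0.06,0,0,0,1],
    [0.161,-0.007,-0.06,0,0,0,1],
  ],
)

```text
clock: 10.5
eef_pos: [633.6, 123.4, 155.0]
eef_rot: [-3.141, -0.001, 3.13]
wrist_force: [0.9, -0.7, 0.4]
finger_gap: 94.5
```

Call:
jog_arm(
  commands=[
    [0,0,0,0,0,0,0.6],
    [0,0,0,0,0,0,0.4],
    [0,0,0,0,0,0,0.25],
    [0,0,0,0,0,0,0.1],
    [0,0,0,0,0,0,0],
    [0,0,0,0,0,0,0],
    [0,0,0,0,0,0,0],
    [0,0,0,0,0,0,0],
    [0,0,0,0,0,0,0],
    [0,0,0,0,0,0,0],
  ],
  grip_force=50,
)

```text
clock: 11.75
eef_pos: [634.3, 123.8, 155.5]
eef_rot: [3.141, -0.0, 3.13]
wrist_force: [0.2, 4.4, -0.0]
finger_gap: 15.3
```

```bash
python3 - <<'E'
from h import *
c=cam("wrist");save(c,"w6")
s=cam("side"); a=s["pixels"][60:260,220:390]; cv2.imwrite("pics/side6z.png",cv2.resize(a,None,fx=3,fy=3,interpolation=cv2.INTER_CUBIC))
q=manip.read_state();print(q["wrist_force"],q["eef_pos"],q["finger_gap"])
E
```

```text
[ 0.58791677  4.83535374 -0.04247445] [634.29051612 123.73989266 155.48710877] 15.56059283645544
```

View pics/w6.png

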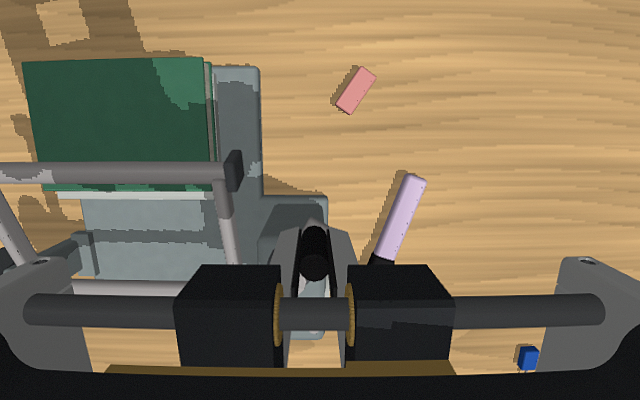

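View pics/side6z.png

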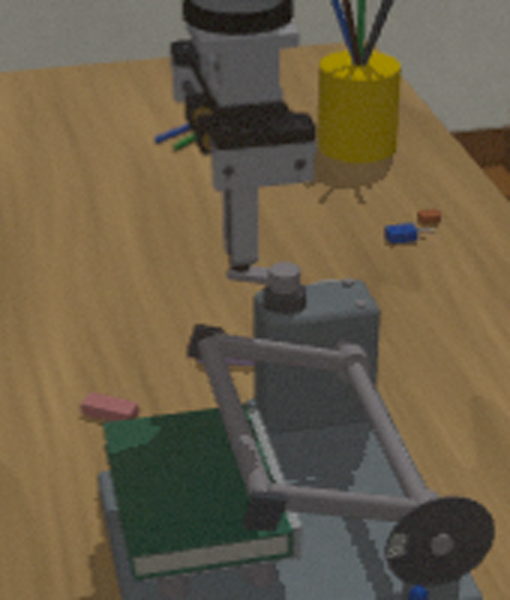

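Gripped with a 15.4 mm gap. I'll work out the circle steps next.

```bash
cat > circ.py <<'E'
import numpy as np,sys
ax=np.array([float(sys.argv[1]),float(sys.argv[2])]); p0=float(sys.argv[3]); R=35
for t in map(float,sys.argv[4:]):
    a=np.radians(t); f=lambda q:R*np.array([np.cos(q),np.sin(q)])
    d=(f(p0-a)-f(p0))/1000; print(f"[{d[0]:.4f}, {d[1]:.4f}, 0, 0, 0, 0, 0],",end=" ")
print()
E
python3 circ.py 664.5 105.4 2.594 5 15 30 50 70 90 110 130 150 160
python3 - <<'E'
from h import *
E
```

```text
[0.0017, 0.0025, 0, 0, 0, 0, 0], [0.0057, 0.0071, 0, 0, 0, 0, 0], [0.0131, 0.0125, 0, 0, 0, 0, 0], [0.0246, 0.0164, 0, 0, 0, 0, 0], [0.0368, 0.0161, 0, 0, 0, 0, 0], [0.0481, 0.0117, 0, 0, 0, 0, 0], [0.0572, 0.0036, 0, 0, 0, 0, 0], [0.0630, -0.0070, 0, 0, 0, 0, 0], [0.0649, -0.0191, 0, 0, 0, 0, 0], [0.0642, -0.0251, 0, 0, 0, 0, 0],
```

Call:
jog_arm(
  commands=[
    [0.0017,0.0025,0,0,0,0,0],
    [0.0057,0.0071,0,0,0,0,0],
    [0.0131,0.0125,0,0,0,0,0],
    [0.0246,0.0164,0,0,0,0,0],
    [0.0368,0.0161,0,0,0,0,0],
    [0.0481,0.0117,0,0,0,0,0],
    [0.0572,0.0036,0,0,0,0,0],
    [0.063,-0.007,0,0,0,0,0],
    [0.0649,-0.0191,0,0,0,0,0],
    [0.0642,-0.0251,0,0,0,0,0],
  ],
)

```text
clock: 13.1
eef_pos: [698.8, 98.6, 155.5]
eef_rot: [3.14, 0.001, 3.13]
wrist_force: [1.0, 7.5, -0.8]
finger_gap: 14.9
```

```bash
cat > st.py <<'E'
from h import *
q=manip.read_state(); p=np.array(q["eef_pos"])[:2]; ax=np.array([664.5,105.4]); r=p-ax
th=np.arctan2(r[1],r[0]); F=np.array(q["wrist_force"]); rad=r/np.linalg.norm(r); tan=np.array([rad[1],-rad[0]])
print(q["clock"],"pos",np.array(q["eef_pos"]).round(1),"R",np.linalg.norm(r).round(2),"ang",th.round(3),"F",F.round(1),"drag",(-F[:2]@tan).round(2),"radial",(F[:2]@rad).round(2),"gap",round(q["finger_gap"],1), "mom",np.array(q["moment"]).round(2))
E
python3 st.py; python3 - <<'E'
from h import *
s=cam("side"); a=s["pixels"][60:260,220:390]; cv2.imwrite("pics/side7z.png",cv2.resize(a,None,fx=3,fy=3,interpolation=cv2.INTER_CUBIC))
E
python3 st.py
```

```text
13.1 pos [698.8  98.6 155.5] R 35.01 ang -0.197 F [ 1.   7.5 -0.8] drag 7.54 radial -0.51 gap 14.9 mom [ 1.46 -0.09 -0.01]
13.15 pos [698.7  98.  155.5] R 35.0 ang -0.214 F [1.2 4.7 1.1] drag 4.87 radial 0.15 gap 15.2 mom [ 1.08 -0.19  0.01]
```

View pics/side7z.png

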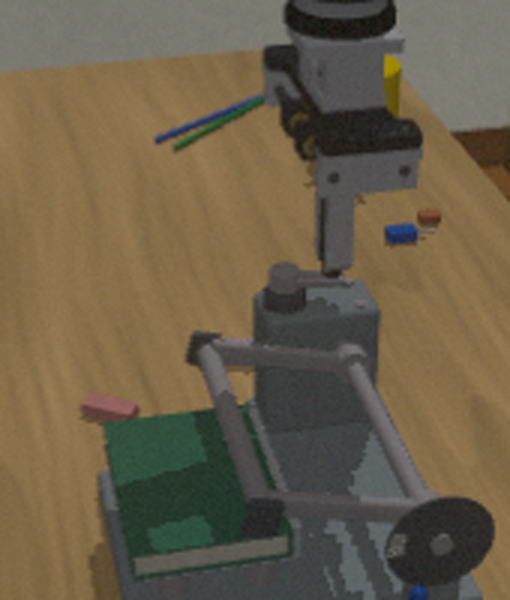

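Radius holds at 35.0 mm with radial force near 0. Idle drag is 7.5 N moving and about 4.9 N at standstill. On with the winding.

```bash
python3 circ.py 664.5 105.4 -0.199 12 35 60 85 110 135 160 185 208 220; python3 circ.py 664.5 105.4 $(python3 -c "print(-0.199-3.8397)") 12 35 60 85 110 135 160 185 208 220; python3 circ.py 664.5 105.4 $(python3 -c "print(-0.199-2*3.8397)") 12 35 60 85 110 135 160 185 208 220
```

```text
[-0.0022, -0.0070, 0, 0, 0, 0, 0], [-0.0102, -0.0184, 0, 0, 0, 0, 0], [-0.0231, -0.0263, 0, 0, 0, 0, 0], [-0.0382, -0.0279, 0, 0, 0, 0, 0], [-0.0525, -0.0230, 0, 0, 0, 0, 0], [-0.0635, -0.0124, 0, 0, 0, 0, 0], [-0.0689, 0.0017, 0, 0, 0, 0, 0], [-0.0679, 0.0168, 0, 0, 0, 0, 0], [-0.0614, 0.0291, 0, 0, 0, 0, 0], [-0.0561, 0.0343, 0, 0, 0, 0, 0], 
[0.0062, 0.0039, 0, 0, 0, 0, 0], [0.0196, 0.0076, 0, 0, 0, 0, 0], [0.0346, 0.0052, 0, 0, 0, 0, 0], [0.0472, -0.0032, 0, 0, 0, 0, 0], [0.0550, -0.0162, 0, 0, 0, 0, 0], [0.0566, -0.0313, 0, 0, 0, 0, 0], [0.0517, -0.0456, 0, 0, 0, 0, 0], [0.0412, -0.0565, 0, 0, 0, 0, 0], [0.0283, -0.0618, 0, 0, 0, 0, 0], [0.0210, -0.0623, 0, 0, 0, 0, 0], 
[-0.0073, 0.0009, 0, 0, 0, 0, 0], [-0.0199, 0.0068, 0, 0, 0, 0, 0], [-0.0299, 0.0182, 0, 0, 0, 0, 0], [-0.0341, 0.0328, 0, 0, 0, 0, 0], [-0.0317, 0.0478, 0, 0, 0, 0, 0], [-0.0233, 0.0603, 0, 0, 0, 0, 0], [-0.0103, 0.0682, 0, 0, 0, 0, 0], [0.0048, 0.0698, 0, 0, 0, 0, 0], [0.0180, 0.0655, 0, 0, 0, 0, 0], [0.0240, 0.0612, 0, 0, 0, 0, 0],
```

Call:
jog_arm(
  commands=[
    [-0.0022,-0.007,0,0,0,0,0],
    [-0.0102,-0.0184,0,0,0,0,0],
    [-0.0231,-0.0263,0,0,0,0,0],
    [-0.0382,-0.0279,0,0,0,0,0],
    [-0.0525,-0.023,0,0,0,0,0],
    [-0.0635,-0.0124,0,0,0,0,0],
    [-0.0689,0.0017,0,0,0,0,0],
    [-0.0679,0.0168,0,0,0,0,0],
    [-0.0614,0.0291,0,0,0,0,0],
    [-0.0561,0.0343,0,0,0,0,0],
  ],
)

```text
clock: 14.4
eef_pos: [641.6, 132.6, 155.4]
eef_rot: [-3.14, -0.003, 3.13]
wrist_force: [-9.7, -0.0, 5.5]
finger_gap: 15.7
```

```bash
python3 st.py
```

```text
14.4 pos [641.6 132.6 155.4] R 35.59 ang 2.271 F [-9.7 -0.   5.5] drag 7.45 radial 6.23 gap 15.7 mom [-0.05  1.89 -0.04]
```

Call:
jog_arm(
  commands=[
    [0.0062,0.0039,0,0,0,0,0],
    [0.0196,0.0076,0,0,0,0,0],
    [0.0346,0.0052,0,0,0,0,0],
    [0.0472,-0.0032,0,0,0,0,0],
    [0.055,-0.0162,0,0,0,0,0],
    [0.0566,-0.0313,0,0,0,0,0],
    [0.0517,-0.0456,0,0,0,0,0],
    [0.0412,-0.0565,0,0,0,0,0],
    [0.0283,-0.0618,0,0,0,0,0],
    [0.021,-0.0623,0,0,0,0,0],
  ],
)

```text
clock: 15.65
eef_pos: [663.6, 71.3, 155.4]
eef_rot: [3.14, 0.002, 3.13]
wrist_force: [8.1, 11.7, -3.9]
finger_gap: 15.5
```

```bash
python3 st.py; python3 - <<'E'
from h import *
import pickle
s=cam("side"); pickle.dump(s,open("side8.pkl","wb"));a=s["pixels"][120:290,230:400]; cv2.imwrite("pics/side8z.png",cv2.resize(a,None,fx=3.5,fy=3.5,interpolation=cv2.INTER_CUBIC))
s=cam("top"); pickle.dump(s,open("top8.pkl","wb"));a=s["pixels"][140:290,225:425]; cv2.imwrite("pics/top8z.png",cv2.resize(a,None,fx=4,fy=4,interpolation=cv2.INTER_CUBIC))
E
python3 st.py
```

```text
15.65 pos [663.6  71.3 155.4] R 34.06 ang -1.596 F [ 8.1 11.7 -3.9] drag 7.79 radial -11.92 gap 15.5 mom [ 2.34 -1.56  0.01]
15.75 pos [663.3  71.4 155.4] R 34.03 ang -1.606 F [ 2.   9.  -1.6] drag 1.72 radial -9.05 gap 15.2 mom [ 1.82 -0.18  0.  ]
```

View pics/side8z.png

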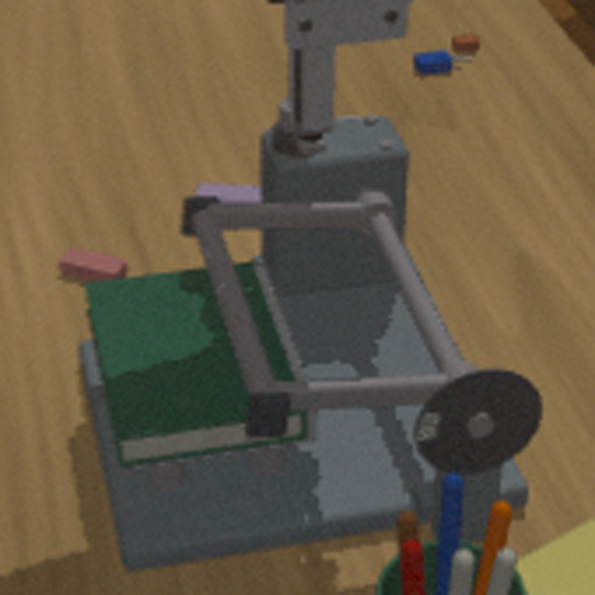

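View pics/top8z.png

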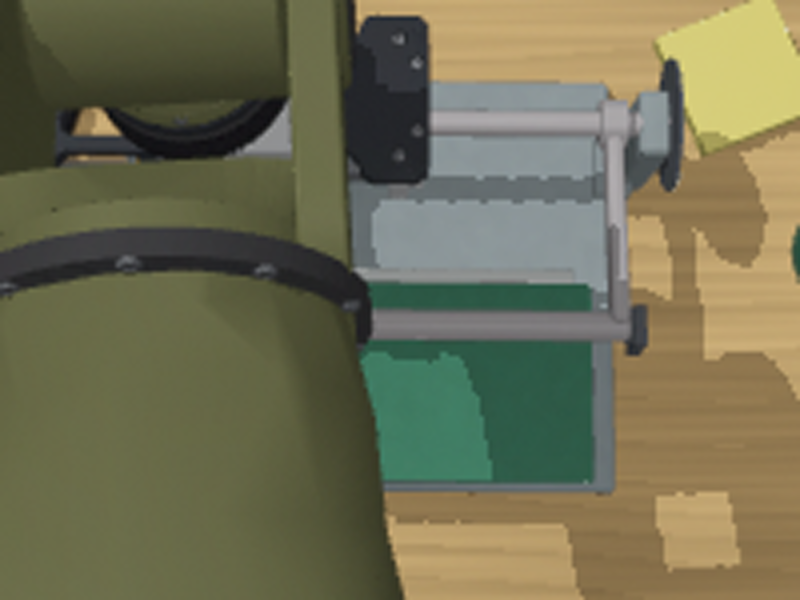

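```bash
python3 - <<'E'
from h import *
import pickle
zt=lambda x,y:((x+.5)/4+225-.5,(y+.5)/4+140-.5)
zs=lambda x,y:((x+.5)/3.5+230-.5,(y+.5)/3.5+120-.5)
T,S=[pickle.load(open(f"{n}8.pkl","rb")) for n in("top","side")]
print("cap now",tri(T,zt(636,330),S,zs(268,412)))
T,S=[pickle.load(open(f"{n}0.pkl","rb")) for n in("top","side")]
print("cap 0",tri(T,zt(643,318),S,zs(273,383)))
E
```

```text
cap now (array([ 588.58947539, -129.13653879,  102.60405141]), np.float64(0.5180062082516467))
cap 0 (array([ 591.92923969, -129.49907872,  122.27509031]), np.float64(0.7132117952710106))
```

The bar axis is now at z≈102.6 (it started at 122.3) and contact comes at about 88. That leaves roughly 8 rad. I'm applying a +0.8 mm y correction to the circle centre.

Call:
jog_arm(
  commands=[
    [-0.0073,0.0017,0,0,0,0,0],
    [-0.0199,0.0076,0,0,0,0,0],
    [-0.0299,0.019,0,0,0,0,0],
    [-0.0341,0.0336,0,0,0,0,0],
    [-0.0317,0.0486,0,0,0,0,0],
    [-0.0233,0.0611,0,0,0,0,0],
    [-0.0103,0.069,0,0,0,0,0],
    [0.0048,0.0706,0,0,0,0,0],
    [0.018,0.0663,0,0,0,0,0],
    [0.024,0.062,0,0,0,0,0],
  ],
)

```text
clock: 17.0
eef_pos: [687.5, 133.1, 155.5]
eef_rot: [3.14, -0.001, 3.13]
wrist_force: [-3.8, 6.9, 2.4]
finger_gap: 15.0
```

```bash
sed -i 's/105\.4\]/106.2]/' st.py; python3 st.py;python3 - <<'E'
from h import *
import pickle
s=cam("side"); pickle.dump(s,open("side9.pkl","wb"));a=s["pixels"][120:290,230:400]; cv2.imwrite("pics/side9z.png",cv2.resize(a,None,fx=3.5,fy=3.5,interpolation=cv2.INTER_CUBIC))
E
python3 st.py; python3 circ.py 664.5 106.2 $(python3 -c "print(-0.199-3*3.8397)") 10 20 30 40 50 60 70 80 90 90
```

```text
17.0 pos [687.5 133.1 155.5] R 35.44 ang 0.863 F [-3.8  6.9  2.4] drag 7.37 radial 2.75 gap 15.0 mom [1.36 0.79 0.01]
17.05 pos [688.1 132.6 155.5] R 35.36 ang 0.841 F [-0.4  6.9  1.2] drag 4.94 radial 4.86 gap 15.1 mom [ 1.48  0.11 -0.  ]
[0.0042, -0.0044, 0, 0, 0, 0, 0], [0.0076, -0.0095, 0, 0, 0, 0, 0], [0.0100, -0.0151, 0, 0, 0, 0, 0], [0.0115, -0.0210, 0, 0, 0, 0, 0], [0.0118, -0.0271, 0, 0, 0, 0, 0], [0.0112, -0.0332, 0, 0, 0, 0, 0], [0.0094, -0.0390, 0, 0, 0, 0, 0], [0.0067, -0.0445, 0, 0, 0, 0, 0], [0.0031, -0.0494, 0, 0, 0, 0, 0], [0.0031, -0.0494, 0, 0, 0, 0, 0],
```

View pics/side9z.png

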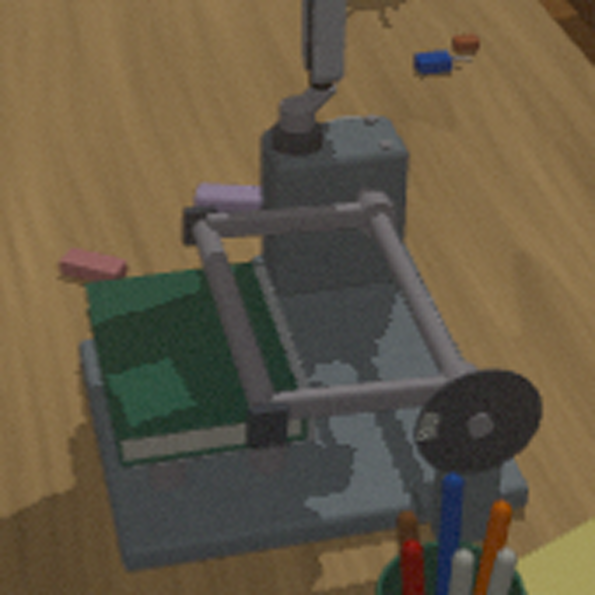

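Call:
jog_arm(
  commands=[
    [0.0042,-0.0044,0,0,0,0,0],
    [0.0076,-0.0095,0,0,0,0,0],
    [0.01,-0.0151,0,0,0,0,0],
    [0.0115,-0.021,0,0,0,0,0],
    [0.0118,-0.0271,0,0,0,0,0],
    [0.0112,-0.0332,0,0,0,0,0],
    [0.0104,-0.0362,0,0,0,0,0],
    [0.0094,-0.039,0,0,0,0,0],
    [0.0082,-0.0418,0,0,0,0,0],
    [0.0067,-0.0445,0,0,0,0,0],
  ],
)

```text
clock: 18.3
eef_pos: [694.6, 88.3, 155.5]
eef_rot: [3.141, 0.001, 3.13]
wrist_force: [3.7, 6.6, -1.2]
finger_gap: 15.3
```

```bash
python3 st.py; python3 circ.py 664.5 106.2 $(python3 -c "print(-0.199-3*3.8397-1.39626)") 5 10 15 20 25 30 35 40 45 50
```

```text
18.3 pos [694.6  88.3 155.5] R 34.99 ang -0.537 F [ 3.7  6.6 -1.2] drag 7.5 radial -0.21 gap 15.3 mom [ 1.28 -0.61  0.04]
[-0.0017, -0.0025, 0, 0, 0, 0, 0], [-0.0036, -0.0049, 0, 0, 0, 0, 0], [-0.0057, -0.0071, 0, 0, 0, 0, 0], [-0.0080, -0.0091, 0, 0, 0, 0, 0], [-0.0105, -0.0109, 0, 0, 0, 0, 0], [-0.0131, -0.0125, 0, 0, 0, 0, 0], [-0.0159, -0.0138, 0, 0, 0, 0, 0], [-0.0187, -0.0149, 0, 0, 0, 0, 0], [-0.0216, -0.0158, 0, 0, 0, 0, 0], [-0.0246, -0.0164, 0, 0, 0, 0, 0],
```

Call:
jog_arm(
  commands=[
    [-0.0017,-0.0025,0,0,0,0,0],
    [-0.0036,-0.0049,0,0,0,0,0],
    [-0.0057,-0.0071,0,0,0,0,0],
    [-0.008,-0.0091,0,0,0,0,0],
    [-0.0105,-0.0109,0,0,0,0,0],
    [-0.0131,-0.0125,0,0,0,0,0],
    [-0.0159,-0.0138,0,0,0,0,0],
    [-0.0187,-0.0149,0,0,0,0,0],
    [-0.0216,-0.0158,0,0,0,0,0],
    [-0.0246,-0.0164,0,0,0,0,0],
  ],
)

```text
clock: 19.55
eef_pos: [670.9, 72.1, 155.6]
eef_rot: [3.14, 0.004, 3.13]
wrist_force: [14.1, 7.4, -4.6]
finger_gap: 15.3
```

```bash
python3 st.py; python3 - <<'E'
from h import *
import pickle
s=cam("side"); pickle.dump(s,open("side10.pkl","wb"));a=s["pixels"][120:290,230:400]; cv2.imwrite("pics/side10z.png",cv2.resize(a,None,fx=3.5,fy=3.5,interpolation=cv2.INTER_CUBIC))
s=cam("top"); pickle.dump(s,open("top10.pkl","wb"));a=s["pixels"][140:290,225:425]; cv2.imwrite("pics/top10z.png",cv2.resize(a,None,fx=4,fy=4,interpolation=cv2.INTER_CUBIC))
E
python3 st.py;  python3 circ.py 664.5 106.2 $(python3 -c "print(-0.199-3*3.8397-1.39626-.872665)") 5 10 15 20 25 30 35 40 45 50
```

```text
19.55 pos [670.9  72.1 155.6] R 34.74 ang -1.386 F [14.1  7.4 -4.6] drag 15.21 radial -4.7 gap 15.3 mom [ 1.48 -2.51  0.01]
19.65 pos [670.7  72.  155.5] R 34.74 ang -1.391 F [10.7  7.1 -4.3] drag 11.75 radial -5.07 gap 15.1 mom [ 1.41 -2.09 -0.02]
[-0.0030, -0.0003, 0, 0, 0, 0, 0], [-0.0061, -0.0004, 0, 0, 0, 0, 0], [-0.0091, -0.0002, 0, 0, 0, 0, 0], [-0.0122, 0.0003, 0, 0, 0, 0, 0], [-0.0151, 0.0010, 0, 0, 0, 0, 0], [-0.0180, 0.0020, 0, 0, 0, 0, 0], [-0.0208, 0.0033, 0, 0, 0, 0, 0], [-0.0235, 0.0047, 0, 0, 0, 0, 0], [-0.0260, 0.0064, 0, 0, 0, 0, 0], [-0.0284, 0.0084, 0, 0, 0, 0, 0],
```

View pics/side10z.png

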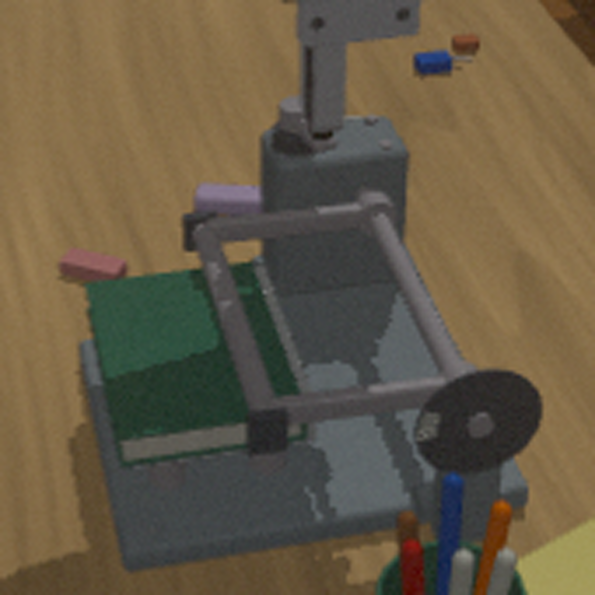

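View pics/top10z.png

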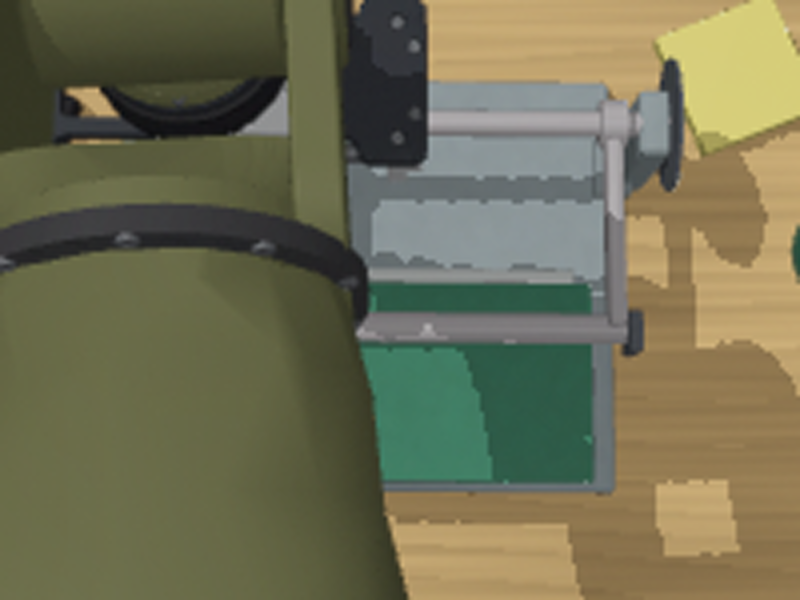

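Drag has risen to 15.2 N moving and 11.8 N at standstill, so the bar is bearing on the notebook, and possibly past the target grip. Before going on I'll check the bar height and take standstill readings.

```bash
python3 - <<'E'
from h import *
import pickle
zt=lambda x,y:((x+.5)/4+225-.5,(y+.5)/4+140-.5)
zs=lambda x,y:((x+.5)/3.5+230-.5,(y+.5)/3.5+120-.5)
T,S=[pickle.load(open(f"{n}10.pkl","rb")) for n in("top","side")]
print("cap now",tri(T,zt(633,332),S,zs(267,430)))
for f in("0","8","9","10"):
    S=pickle.load(open(f"side{f}.pkl","rb")); a=S["pixels"][220:260,290:330]; m=(a.max(2)<75).astype(np.uint8)
    n,l,st,ce=cv2.connectedComponentsWithStats(m); i=1+np.argmax(st[1:,4]); print(f,st[i],ce[i]+[290,220])
E
python3 st.py
```

```text
cap now (array([ 588.37123571, -129.50150963,   90.43332066]), np.float64(0.436906777631801))
0 [  0   0  40  40 677] [304.58788774 240.55834564]
8 [  0   0  40  40 890] [303.94269663 242.22921348]
9 [   0    0   40   40 1102] [307.06352087 242.6969147 ]
10 [  0   0  40  40 981] [305.08053007 241.96432212]
19.65 pos [670.7  72.  155.5] R 34.74 ang -1.391 F [10.7  7.1 -4.3] drag 11.75 radial -5.07 gap 15.1 mom [ 1.41 -2.09 -0.02]
```

Bar axis is at z≈90, so it is bearing on the notebook. Both the drag excess (7.7 N) and the angle since contact (about 0.85 rad) suggest roughly 140 N, which is above the 110 N limit. I'll unwind about 0.4 rad now, and finish moving clockwise so the reading is valid.

```bash
 python3 circ.py 664.5 106.2 -1.4208 -- -5 -10 -15 -20 -25 -29 -29 -27 -25 -23 2>/dev/null || (sed -i 's/sys.argv\[4:\]/[a for a in sys.argv[4:] if a!="--"]/' circ.py; python3 circ.py 664.5 106.2 -1.4208 -- -5 -10 -15 -20 -25 -29 -29 -27 -25 -23)
```

```text
[0.0030, 0.0006, 0, 0, 0, 0, 0], [0.0059, 0.0014, 0, 0, 0, 0, 0], [0.0088, 0.0025, 0, 0, 0, 0, 0], [0.0115, 0.0039, 0, 0, 0, 0, 0], [0.0141, 0.0055, 0, 0, 0, 0, 0], [0.0161, 0.0069, 0, 0, 0, 0, 0], [0.0161, 0.0069, 0, 0, 0, 0, 0], [0.0151, 0.0061, 0, 0, 0, 0, 0], [0.0141, 0.0055, 0, 0, 0, 0, 0], [0.0131, 0.0048, 0, 0, 0, 0, 0],
```

Call:
jog_arm(
  commands=[
    [0.003,0.0006,0,0,0,0,0],
    [0.0059,0.0014,0,0,0,0,0],
    [0.0088,0.0025,0,0,0,0,0],
    [0.0115,0.0039,0,0,0,0,0],
    [0.0141,0.0055,0,0,0,0,0],
    [0.0161,0.0069,0,0,0,0,0],
    [0.0161,0.0069,0,0,0,0,0],
    [0.0151,0.0061,0,0,0,0,0],
    [0.0141,0.0055,0,0,0,0,0],
    [0.0131,0.0048,0,0,0,0,0],
  ],
)

```text
clock: 20.9
eef_pos: [683.5, 77.0, 155.5]
eef_rot: [3.14, 0.003, 3.13]
wrist_force: [6.8, 8.2, -2.8]
finger_gap: 14.8
```

```bash
python3 st.py; python3 -c "
from h import *
for _ in range(4): camera('wrist')"; python3 st.py
```

```text
20.9 pos [683.5  77.  155.5] R 34.81 ang -0.994 F [ 6.8  8.2 -2.8] drag 10.22 radial -3.19 gap 14.8 mom [ 1.65 -1.42 -0.  ]
21.1 pos [683.4  77.  155.5] R 34.81 ang -0.996 F [ 5.8  8.2 -1. ] drag 9.3 radial -3.77 gap 15.2 mom [ 1.62 -1.27  0.02]
```

```bash
 python3 circ.py 664.5 106.2 -1.0194 0 0 0 0 0 0 1 2 3 4
```

```text
[0.0000, 0.0000, 0, 0, 0, 0, 0], [0.0000, 0.0000, 0, 0, 0, 0, 0], [0.0000, 0.0000, 0, 0, 0, 0, 0], [0.0000, 0.0000, 0, 0, 0, 0, 0], [0.0000, 0.0000, 0, 0, 0, 0, 0], [0.0000, 0.0000, 0, 0, 0, 0, 0], [-0.0005, -0.0003, 0, 0, 0, 0, 0], [-0.0011, -0.0006, 0, 0, 0, 0, 0], [-0.0016, -0.0009, 0, 0, 0, 0, 0], [-0.0021, -0.0012, 0, 0, 0, 0, 0],
```

Call:
jog_arm(
  commands=[
    [0,0,0,0,0,0,0],
    [0,0,0,0,0,0,0],
    [0,0,0,0,0,0,0],
    [0,0,0,0,0,0,0],
    [0,0,0,0,0,0,0],
    [0,0,0,0,0,0,0],
    [-0.0005,-0.0003,0,0,0,0,0],
    [-0.0011,-0.0006,0,0,0,0,0],
    [-0.0016,-0.0009,0,0,0,0,0],
    [-0.0021,-0.0012,0,0,0,0,0],
  ],
)

```text
clock: 22.35
eef_pos: [681.5, 75.8, 155.5]
eef_rot: [3.14, 0.003, 3.13]
wrist_force: [8.5, 8.8, -3.0]
finger_gap: 15.4
```

```bash
python3 st.py; python3 -c "
from h import *
for _ in range(4): camera('wrist')"; python3 st.py
```

```text
22.35 pos [681.5  75.8 155.5] R 34.82 ang -1.061 F [ 8.5  8.8 -3. ] drag 11.75 radial -3.56 gap 15.4 mom [ 1.71 -1.58  0.01]
22.55 pos [681.5  75.8 155.5] R 34.79 ang -1.061 F [ 7.5  8.7 -2.5] drag 10.78 radial -3.92 gap 15.2 mom [ 1.62 -1.49  0.06]
```

Drag is now 11.75 N moving, 4.25 N over idle, which means about 85 N. The angle since contact gives at most 87 N, so this is a firm grip. Releasing the handle and rising.

Call:
jog_arm(
  commands=[
    [0,0,0,0,0,0,0.2],
    [0,0,0,0,0,0,0.3],
    [0,0,0,0,0,0,0.4],
    [0,0,0,0,0,0,0.4],
    [0,0,0,0,0,0,0.4],
    [0,0,0.01,0,0,0,0.4],
    [0,0,0.03,0,0,0,0.4],
    [0,0,0.06,0,0,0,0.4],
    [0,0,0.09,0,0,0,0.4],
    [0,0,0.1,0,0,0,0.4],
  ],
)

```text
clock: 23.8
eef_pos: [681.0, 75.0, 258.0]
eef_rot: [3.141, 0.003, 3.13]
wrist_force: [-0.4, 0.4, 0.4]
finger_gap: 37.7
```

Call:
jog_arm(
  commands=[
    [-0.02,0.02,0,0,0,0,0.4],
    [-0.05,0.05,0,0,0,0,0.4],
    [-0.09,0.09,0,0,0,0,0.4],
    [-0.13,0.13,0,0,0,0,0.4],
    [-0.17,0.17,0,0,0,0,0.4],
    [-0.21,0.21,0,0,0,0,0.4],
    [-0.24,0.24,0,0,0,0,0.4],
    [-0.25,0.26,0,0,0,0,0.4],
    [-0.25,0.26,0,0,0,0,0.4],
    [-0.25,0.26,0,0,0,0,0.4],
  ],
)

```text
clock: 25.05
eef_pos: [430.8, 334.4, 255.1]
eef_rot: [-3.141, -0.0, 3.129]
wrist_force: [-0.2, -0.3, 0.2]
finger_gap: 37.4
```

```bash
python3 - <<'E'
from h import *
import pickle
c=cam("top"); s=cam("side"); save(c,"topF"); pickle.dump(c,open("topF.pkl","wb"));pickle.dump(s,open("sideF.pkl","wb"))
a=c["pixels"][140:290,225:425]; cv2.imwrite("pics/topFz.png",cv2.resize(a,None,fx=4,fy=4,interpolation=cv2.INTER_CUBIC))
a=s["pixels"][120:290,230:400]; cv2.imwrite("pics/sideFz.png",cv2.resize(a,None,fx=3.5,fy=3.5,interpolation=cv2.INTER_CUBIC))
q=manip.read_state();print(q["wrist_force"],q["eef_pos"],q["clock"])
# displacement of bystanders vs start
T0=pickle.load(open("top0.pkl","rb"))["pixels"].astype(int); d=np.abs(c["pixels"].astype(int)-T0).max(2)
for n,(x0,y0,x1,y1) in dict(eraser=(240,240,262,266),hl=(215,160,247,218),cup=(420,178,478,220),pad=(388,138,432,180)).items(): print(n,(d[y0:y1,x0:x1]>40).sum())
I=c["pixels"].astype(float); sat=I[...,1]-I[...,2]; up=[]
for u in range(306,366):
    col=sat[203:214,u]; lo,hi=np.median(col[3:6]),col[-2]; g=(col-lo)/(hi-lo)
    i=next((k for k in range(3,len(g)) if g[k]>.5),None)
    if i: up.append((u,203+i-1+(.5-g[i-1])/(g[i]-g[i-1])))
l=np.array(up); p=np.polyfit(l[:,0],l[:,1],1); a,b=[onz(c,u,np.polyval(p,u),80) for u in(306,368)]
print("spine",a[:2],b[:2],(l[:,1]-np.polyval(p,l[:,0])).std())
E
```

```text
[ 0.17652    -0.82659926 -1.05041919] [431.0056932  334.2011995  255.20259002] 25.15
eraser 0
hl 0
cup 0
pad 0
spine [617.95635481  32.36704814] [ 615.90964173 -100.38273027] 0.04706040007702963
```

View pics/topFz.png

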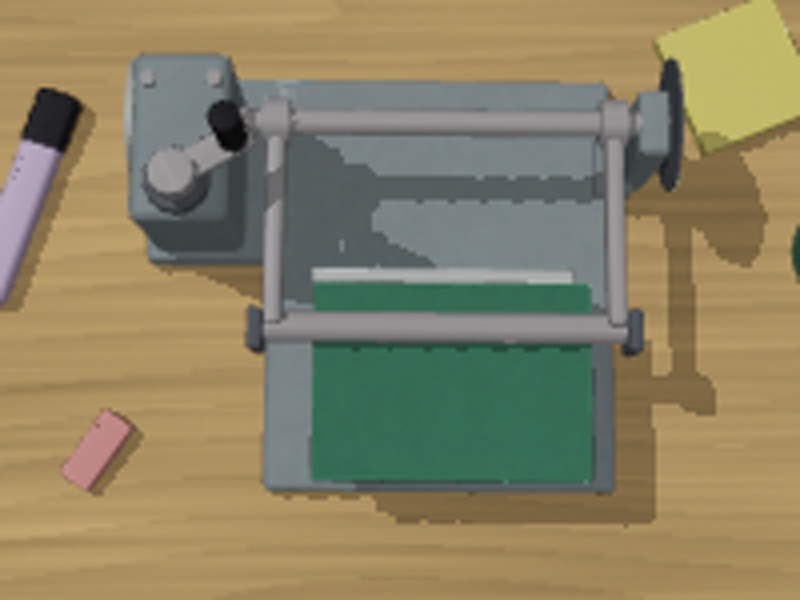

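View pics/sideFz.png

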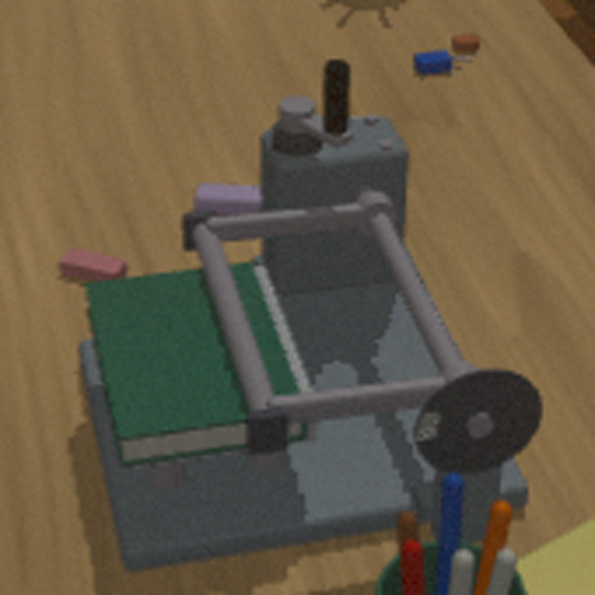

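The spine line hasn't moved since pressing, still parallel to the fence. The bar rests across the cover, the handle is free, and no bystander pixels changed. Handing in.

```bash
python3 -c "
from cell import manip
print(manip.sign_off())"
```

```text
the job is handed in; nothing more can be done
None
```

The notebook is home against the fence and gripped at roughly 70–90 N, but I briefly overshot the grip limit on the way there. The job is handed in at about 25 s on the clock, with the gripper clear of everything.

- **Pushing home:** I pushed the notebook with both open fingers until it stopped on the fence at about 17 N, then nudged each side in turn. The spine line lies at −0.015 rad, the same as the press's hinge line (−0.015) and within 1 mm over its length. It did not move during clamping. A direct fit of the fence's back edge gave −0.030 rad, but that edge was poorly resolved, so I did not rely on it.
- **Winding:** I wound the crank clockwise about 2.6 turns. Idle drag was about 7.5 N while turning.
- **Overshoot:** One 50° step ran from first contact to 15.2 N of drag, which means about 130–150 N on the notebook, above the 110 N limit. I unwound about 0.4 rad straight away and then came back clockwise a little.
- **Final grip:** The drag ended at 11.75 N, or 4.25 N over idle (about 85 N). The angle turned since contact also gives at most about 87 N. The reading just before that last small advance suggested a lower figure, about 55 N there, so the two do not agree exactly.
- **Last checks:** The wrist force after release was about 0–1 N. The bar lies across the cover. The top view shows no change at the eraser, highlighter, cup or pad.

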